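# Line up the slotted disc and push the locking bar home

### The job

Lock the circuit-board jig. First push the orange lug round, whichever way you like, until the slot across the blue disc lines up with the steel bar; then push on the bar's red plate until the bar has gone right through the disc and is fully home in the keeper on the far side. Only push with the fingertips: do not pinch the lug or the plate, and leave the loupe, the white jar with the blue lid and the small green circuit board where they are.

Things in the scene. Friction and masses are not known exactly. Their poses are not given: they have to be found in the camera images.
- jig: Fixed grey plate 335 x 110 x 10 mm (x -195 to 140). Origin on the bench under the disc's axis; x = the way the bar is pushed, y left, z up. In this frame, mm: guide rails x -176 to -46, y +-15, top z 30; bridge over the bar x -58 to -48, y +-18, top z 38; keeper the bar enters at x 47 to 61, y +-18, top z 38; a blue board beyond it, top z 30.
- disc (a joint): Blue disc's angle (rad, counter-clockwise from above). Radius 42 mm, top z 38 mm, an 18 mm slot right across it. Slot in line with the bar at 0 and at 3.14 (either will do); starts between 0.75 and 2.4; stops at -0.2 and 3.34 lie past the aligned positions. Friction (about 0.07 N m) holds it where it is left; the bar's tapered nose corrects up to about 0.2 rad.
- lug_top (a point): Centre of the top of the orange lug on the disc (z 71 mm): a fin 12 mm thick along the turning direction, 18 mm radially (22 to 40 mm from the disc's axis), z 38 to 71 mm. From the axis it lies at disc angle + 90 degrees in the jig's frame: left at 0, nearest the red plate at 1.57, right at 3.14. Push it sideways (2 to 3 N).
- lug_a: The lug's clockwise face (a 4 mm layer of it; pushing here turns the disc counter-clockwise, the angle grows). The body's origin is the jig's origin, its axes turn with the disc.
- lug_b: The lug's counter-clockwise face (4 mm layer; pushing here turns the disc clockwise, the angle falls). Origin as lug_a.
- bar (a joint): Travel of the steel bar along the jig's x (m): 0 at the start, 0.104 fully home at its stop. 14 mm wide, 16 mm high (z 16 to 32 mm), captive in its guide. At 0 its tapered nose is 6 mm short of the disc, which blocks it unless the slot is in line. Friction about 2 N, no spring.
- push_face (a point): Centre of the rear face (jig -x side) of the upright red plate on the bar, z 53 mm; moves with the bar. Plate 14 mm thick along the bar, 60 mm wide, z 36 to 70 mm. The face is 176 mm behind the disc's axis at the start and 72 mm behind it when home. Push it along jig +x.
- plate_rear: The plate's rear face (4 mm layer), the one to push. The body's origin is the jig's origin plus the bar's travel.
- plate_front: The plate's front face (4 mm layer). Origin as plate_rear.
- loupe: Black eye loupe, 44 mm diameter, 36 mm high, loose, standing left of the disc, about 115 mm from its axis; origin at the centre of its underside. A bystander.
- flux_jar: White jar with a blue lid, 42 mm diameter, 47 mm high, loose, standing left of the bar, about 105 mm from it; origin at the centre of its underside. A bystander.
- board_small: Small loose green circuit board, 45 x 70 x 12 mm, lying right of the disc, about 95 mm from its axis; origin at the centre of its underside. A bystander.

How it is judged:
On the way:
1. the disc's slot is in line with the bar (within 0.25 rad) before the bar has entered it ((value of joint disc between -0.25 and 0.25 rad or value of joint disc between 2.8916 and 3.3916 rad) and value of joint bar below 0.012 m), for 0.1 s.
At the end, for the whole second after the job is handed in: The bar is at rest through the disc and home in the keeper (within 5 mm of its full 104 mm travel), the slot in line with it (within 0.12 rad) (value of joint bar above 0.099 m and (value of joint disc between -0.12 and 0.12 rad or value of joint disc between 3.0216 and 3.2616 rad) and velocity of joint bar between -0.01 and 0.01 m/s); the robot touches nothing.
It fails at once if the lug was pinched from both sides (contact force between the fingers and lug_a above 1 N and contact force between the fingers and lug_b above 1 N).
It fails at once if the plate was pinched from front and rear (contact force between the fingers and plate_rear above 1 N and contact force between the fingers and plate_front above 1 N).
It fails at once if a bystander was moved or lifted by more than 20 mm (distance of any of loupe, flux_jar, board_small from where it was at the start of the episode above 0.02 m).
It also fails if it takes over 43 s, if anything falls off the work surface, if the arm or the gripper's body presses on something with over 40 N, if the wrist force passes 120 N, or if a joint passes its speed limit or range.

### The arm

A 7-joint arm with a two-finger parallel gripper is mounted at the origin on the work surface; the furniture and walls round the work are solid. World frame = base frame: x ahead of the robot, y to its left, z up, the work surface at z = 0. Lengths are in m, angles in rad, forces in N, time in s.
With the tool pointing down it reaches from about 0.35 to 0.775 m from the base axis. Payload 3.1 kg.
Tool frame: the origin (TCP) lies at the very end of the fingers, on their centre line; the grasp point (between the pads) lies robot.grasp_offset behind it (robot.grasp_offset is the distance from the TCP to the grasp point, in m); z points along the fingers, y is the line along which they close (so a half turn about z gives the same grasp; the last joint's range is limited). The gripper opens to 85 mm and grips with 20 to 120 N. Pads are 22 mm wide; open, the fingers measure 114 mm over their backs; the gripper's body (76 mm by 85 mm) begins 54 mm behind the grasp point. The pads swing forward as they close: fully open they stand 13 mm farther back than shut.
Start: joints at [1.203, 0.311, 0.014, 1.512, -0.004, 1.319, -0.027], TCP at [0.176, -0.521, 0.231] pointing down, gripper open.
Joint ranges: [-2.7, 2.7], [-0.3, 1.91], [-1.27, 1.3], [0.12, 2.57], [-1.44, 4.58], [0.2, 2.03], [-3.05, 3.05]. Speed limits (rad/s): [2.79, 2.79, 3.14, 3.14, 3.14, 3.14, 3.14].

### API

Orientations are given as a unit quaternion [w, x, y, z].
In Python, from cell import robot gives the robot as it stands. The module is installed in compiled form; this text tells all that it offers.
- The arm moves only by the tool move_arm, never from a script. Its argument "commands" is a list of rows, each an object of numbers: "tx", "ty", "tz": the shift along the tool's x, y, z in mm; "ax", "ay", "az": the turn, a rotation vector about the tool's x, y, z in rad. A call has 1 to 20 rows; each row is the pose to reach, as a shift and turn from the pose commanded when the call began, along the tool's axes at that moment; what a row does not reach only later rows make up. A row lasts 1/8 s, in which the tool goes at most 62.5 mm and 10.7 degrees, less where a joint would pass 70% of its speed; a pose out of reach is approached as far as the arm can. A call with a gripper value outside its range is refused whole. "grip" is the closure, from 0 (fully open) to 1 (shut), set as the call begins (left out, the last holds). The fingers move at their own pace and stop on an object; the grip force is fixed at half the most. Time passes only in rows, so rows that repeat a pose let the fingers close. It gives the time, the measured TCP pose, the force, the opening and the grip force at its end, in the units of the state.
- robot.sense(): the state, without advancing time (a new reading comes with each control period).
- robot.snapshot(name): name is "scene" or "top" or "wrist"; returns (picture, depth): 400x640x3 uint8, red, green, blue; 400x640 float32, m along the optical axis (not along the pixel's ray), 0 where there is no reading.
- robot.camera_params(name): a dict with "K" (3x3 intrinsics, pixels), "origin" and "orientation" of the camera in the world; the wrist camera has in their place "hand_eye" (4x4, takes a point from camera to tool coordinates, whose origin is the TCP and whose axes are the flange's). Camera axes: x right, y down, z forward; pixel columns grow to the right and rows downward; lengths in m; the calibration is good to about 2 mm. A picture is of the moment at which its call begins: read the wrist's pose just before it. camera_params takes no time and is no camera call.
- robot.job_done(): hands the job in; it is judged then, once.
The state is a dict: "t": time; "joint_positions": joint angles; "joint_vel": joint speeds; "tau": joint torques, N m; "tool_pos": TCP position; "tool_rot": TCP orientation; "wrist_force": force on the tool from outside, world axes, zero at the start; "ft_torque": the same for the moment, N m; "grip_width": finger opening in m; "grasp_force": force on a finger pad.
Only numpy, scipy, OpenCV 4.12 (cv2) and the standard library are available. Lean on these libraries where they do the work, as an engineer would, in place of code of your own. Each camera call takes 0.05 s, during which the arm holds its last target. There are 200 camera calls.

## Working session

There is one attempt and no reset: what is moved stays moved. The work goes in short steps, Python scripts to look and compute and a tool call to move; the robot and the scene stay as the last step left them, time stands still between calls to the robot, and variables do not carry over. Pictures are saved under pics/ and viewed, at most 10 in all, crops included, and the job is handed in when it is done.

Besides the shell and the picture viewer there is one more tool, called after "Call:" as a command line: name --argument value ..., lists and objects as JSON in quotes. move_arm: Moves the arm, as the interface text tells. Its arguments: {"type":"object","properties":{"commands":{"type":"array","items":{"type":"object","properties":{"tx":{"type":"number"},"ty":{"type":"number"},"tz":{"type":"number"},"ax":{"type":"number"},"ay":{"type":"number"},"az":{"type":"number"}}}},"grip":{"type":"number"}},"required":["commands"]}

```bash
mkdir -p pics
cat > h.py <<'E'
import numpy as np, cv2
from scipy.spatial.transform import Rotation as R
from cell import robot
def rot(q): return R.from_quat([q[1],q[2],q[3],q[0]])
def world(name,d,pts):
    p=robot.camera_params(name);K=np.array(p["K"]);out=[]
    for u,v in pts:
        w=d[v-1:v+2,u-1:u+2];z=np.median(w[w>0])
        c=np.array([(u-K[0,2])/K[0,0]*z,(v-K[1,2])/K[1,1]*z,z])
        out.append(rot(p["orientation"]).apply(c)+np.array(p["origin"]))
    return np.array(out)
E
python3 - <<'E'
from h import *
for n in("top","scene"):
    i,d=robot.snapshot(n);np.savez(n,i=i,d=d);cv2.imwrite(f"pics/{n}.png",i[:,:,::-1])
    print(robot.camera_params(n))
s=robot.sense();print(s["t"],s["tool_pos"],s["tool_rot"],s["wrist_force"],s["grip_width"],robot.grasp_offset)
print(rot(s["tool_rot"]).as_matrix().round(3))
E
```

```text
{'K': array([[396.42370009,   0.        , 315.26958631],
       [  0.        , 396.42370009, 199.34270888],
       [  0.        ,   0.        ,   1.        ]]), 'origin': array([0.53481937, 0.1621661 , 0.9267875 ]), 'orientation': array([-0.01278006,  0.71464227, -0.69918694,  0.01614721])}
{'K': array([[388.16272263,   0.        , 317.88914836],
       [  0.        , 388.16272263, 202.17133212],
       [  0.        ,   0.        ,   1.        ]]), 'origin': array([ 0.12516464, -0.12683168,  0.71235411]), 'orientation': array([-0.30607784,  0.82494798, -0.4470508 ,  0.16100547])}
0.1 [ 0.17585521 -0.52042356  0.23031706] [-1.06579344e-03  9.86751002e-01  1.62238325e-01 -2.22239176e-04] [-0.17034105  0.15702532  0.06859634] 0.08555591764368911 0.0187
[[ 0.947  0.32  -0.001]
 [ 0.32  -0.947  0.002]
 [-0.    -0.002 -1.   ]]
```

View pics/top.png

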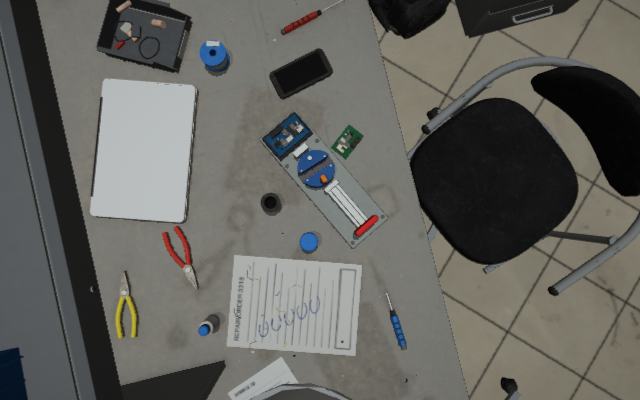

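Run:
```python
import numpy as np,cv2
i=np.load("top.npz")["i"][100:260,240:400,::-1]
cv2.imwrite("pics/c1.png",cv2.resize(i,(600,600),interpolation=cv2.INTER_CUBIC))
```

```text
(no output)
```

View pics/c1.png

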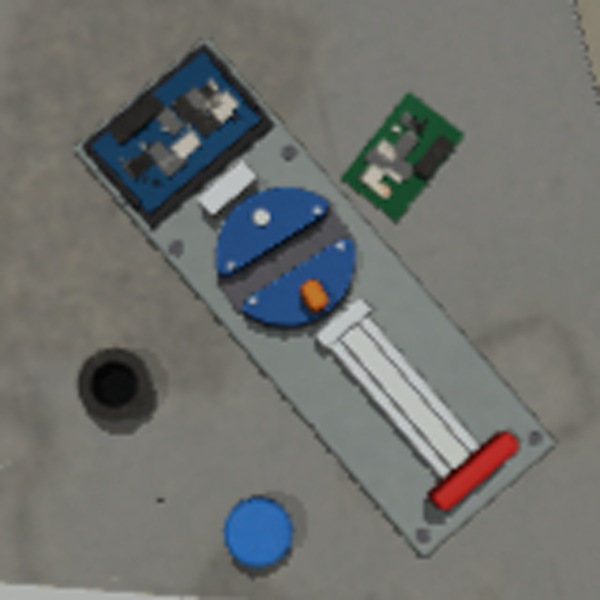

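The crop shows the disc centred at about crop px (286,257), the lug top at (314,295), the red plate's top centred at (474,471), and the jig plate's corners at (205,42), (78,148), (425,555) and (553,440). The slot lies roughly across the bar.

```bash
cat >> h.py <<'E'
def plane(name,pts,z):
    p=robot.camera_params(name);K=np.array(p["K"]);o=np.array(p["origin"])
    r=rot(p["orientation"]).apply([[(u-K[0,2])/K[0,0],(v-K[1,2])/K[1,1],1] for u,v in pts])
    return o+r*((z-o[2])/r[:,2])[:,None]
E
python3 - <<'E'
from h import *
C=lambda *a:[(240+(u+.5)/3.75-.5,100+(v+.5)/3.75-.5) for u,v in a]
d=np.load("top.npz")["d"]
cor=plane("top",C((205,42),(78,148),(425,555),(553,440)),.010)[:,:2]
print("corners",cor.round(4),"sides",np.linalg.norm(cor-np.roll(cor,-1,0),axis=1))
# order: front-right? jig coords: right-far(140,-55), left-far(140,55), left-near(-195,55), right-near(-195,-55)
J=np.array([(140,-55),(140,55),(-195,55),(-195,-55)])/1e3
a=J-J.mean(0);b=cor-cor.mean(0)
th=np.arctan2((a[:,0]*b[:,1]-a[:,1]*b[:,0]).sum(),(a*b).sum());Rz=np.array([[np.cos(th),-np.sin(th)],[np.sin(th),np.cos(th)]])
o=cor.mean(0)-Rz@J.mean(0);print("th",th,"o",o, "res mm",((J@Rz.T+o-cor)*1e3).round(1).tolist())
def j(w):return ((w[:,:2]-o)@Rz*1e3).round(1)
print("disc",plane("top",C((286,257)),.038),j(plane("top",C((286,257)),.038)))
print("lug",j(plane("top",C((314,295)),.071)))
print("platetop c,ends",j(plane("top",C((474,471),(434,500),(514,440)),.070)))
print("rear edge",j(plane("top",C((448,510),(518,452)),.070)))
print("loupe",j(plane("top",C((112,382)),.036)),"jar",j(plane("top",C((259,532)),.047)),"brd",j(plane("top",C((403,158)),.012)))
for (u,v) in C((286,230),(314,295),(474,471),(260,530)):print(world("top",d,[(round(u),round(v))]).round(4))
E
```

```text
corners [[ 0.7781  0.2117]
 [ 0.7099  0.2889]
 [ 0.463   0.0689]
 [ 0.5353 -0.0088]] sides [0.10303807 0.33065632 0.10613281 0.327985  ]
th 0.7327151004834491 o [0.64200262 0.15857182] res mm [[4.7, -0.3], [-0.6, 4.2], [-2.7, 0.1], [-1.4, -4.0]]
disc [[0.6415022  0.15843825 0.038     ]] [[-0.5  0.2]]
lug [[-30.6   5.1]]
platetop c,ends [[-167.5    1.6]
 [-165.1   29.9]
 [-169.1  -27.6]]
rear edge [[-174.6   27.6]
 [-175.8  -24.8]]
loupe [[ 10.7 128.2]] jar [[-114.2  119.3]] brd [[  1.2 -97.1]]
[[0.6575 0.1586 0.0396]]
[[0.6164 0.1428 0.0722]]
[[0.5169 0.0479 0.0712]]
[[0.4785 0.1702 0.0488]]
```

```bash
cat >> h.py <<'E'
TH=.733;O=np.array([.642,.1585,0]);JR=R.from_euler("z",TH)
def to(x,y,z,yaw=None):  # jig mm, yaw of tool x in jig (rad) -> row from present pose
    s=robot.sense();T=rot(s["tool_rot"]);m=T.as_matrix()
    p=O+JR.apply(np.array([x,y,z])/1e3)
    if yaw is None: g=T
    else: g=JR*R.from_euler("z",yaw)*R.from_euler("x",np.pi)
    return (T.inv().apply(p-s["tool_pos"])*1e3).round(1),(T.inv()*g).as_rotvec().round(3)
def where():
    s=robot.sense();T=rot(s["tool_rot"])
    x=T.as_matrix()[:,0];print("t",s["t"],"jig",(JR.inv().apply(s["tool_pos"]-O)*1e3).round(1),"yaw",round(np.arctan2(x[1],x[0])-TH,3),"F",np.round(s["wrist_force"],2),"w",round(s["grip_width"],4),"tilt",np.round(T.as_matrix()[:,2],3))
E
python3 - <<'E'
from h import *
print(to(-36,-27,110,1.405))
E
```

```text
(array([ 636.6, -454.6,  121.2]), array([-0.002, -0.002, -1.812]))
```

Call:
move_arm --commands '[{"tx": 637,"ty": -455,"tz": 60,"az": -1.81},{"tx": 637,"ty": -455,"tz": 60,"az": -1.81},{"tx": 637,"ty": -455,"tz": 60,"az": -1.81},{"tx": 637,"ty": -455,"tz": 60,"az": -1.81},{"tx": 637,"ty": -455,"tz": 60,"az": -1.81},{"tx": 637,"ty": -455,"tz": 60,"az": -1.81},{"tx": 637,"ty": -455,"tz": 60,"az": -1.81},{"tx": 637,"ty": -455,"tz": 60,"az": -1.81},{"tx": 637,"ty": -455,"tz": 60,"az": -1.81},{"tx": 637,"ty": -455,"tz": 60,"az": -1.81},{"tx": 637,"ty": -455,"tz": 60,"az": -1.81},{"tx": 637,"ty": -455,"tz": 60,"az": -1.81},{"tx": 637,"ty": -455,"tz": 60,"az": -1.81},{"tx": 637,"ty": -455,"tz": 60,"az": -1.81},{"tx": 637,"ty": -455,"tz": 120,"az": -1.81},{"tx": 637,"ty": -455,"tz": 120,"az": -1.81},{"tx": 637,"ty": -455,"tz": 120,"az": -1.81},{"tx": 637,"ty": -455,"tz": 120,"az": -1.81}]' --grip 1

```text
schema error: expected keys tx, ty, tz, ax, ay, az
```

Run:
```python
from h import *
where(); print(to(-36,-27,52,1.405))
p=robot.camera_params("wrist");print(np.round(p["hand_eye"],3).tolist())
i,d=robot.snapshot("wrist");cv2.imwrite("pics/w1.png",i[:,:,::-1])
```

```text
t 0.1 jig [-800.7 -192.7  230.3] yaw -0.407 F [-0.17  0.16  0.07] w 0.0856 tilt [-0.001  0.002 -1.   ]
(array([ 636.6, -454.5,  179.2]), array([-0.002, -0.002, -1.812]))
[[-0.001, -0.953, -0.304, 0.077], [1.0, -0.001, -0.001, -0.0], [0.0, -0.304, 0.953, -0.142], [0.0, 0.0, 0.0, 1.0]]
```

View pics/w1.png

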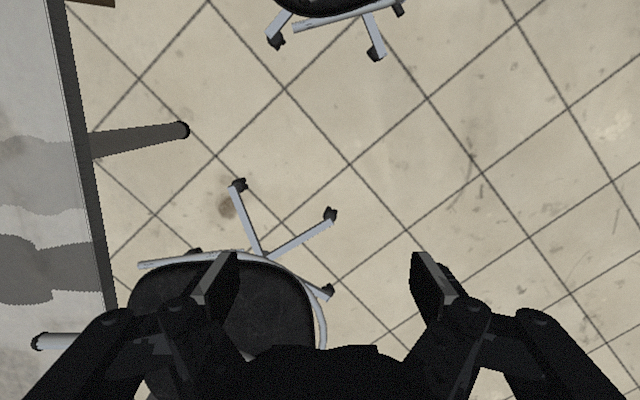

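The move was refused because every row needs all six keys. The wrist picture shows only the floor and the open fingers at about (215,285) and (435,285).

Call:
move_arm --commands '[{"tx": 637,"ty": -455,"tz": 60,"ax": 0,"ay": 0,"az": -1.81},{"tx": 637,"ty": -455,"tz": 60,"ax": 0,"ay": 0,"az": -1.81},{"tx": 637,"ty": -455,"tz": 60,"ax": 0,"ay": 0,"az": -1.81},{"tx": 637,"ty": -455,"tz": 60,"ax": 0,"ay": 0,"az": -1.81},{"tx": 637,"ty": -455,"tz": 60,"ax": 0,"ay": 0,"az": -1.81},{"tx": 637,"ty": -455,"tz": 60,"ax": 0,"ay": 0,"az": -1.81},{"tx": 637,"ty": -455,"tz": 60,"ax": 0,"ay": 0,"az": -1.81},{"tx": 637,"ty": -455,"tz": 60,"ax": 0,"ay": 0,"az": -1.81},{"tx": 637,"ty": -455,"tz": 60,"ax": 0,"ay": 0,"az": -1.81},{"tx": 637,"ty": -455,"tz": 60,"ax": 0,"ay": 0,"az": -1.81},{"tx": 637,"ty": -455,"tz": 60,"ax": 0,"ay": 0,"az": -1.81},{"tx": 637,"ty": -455,"tz": 60,"ax": 0,"ay": 0,"az": -1.81},{"tx": 637,"ty": -455,"tz": 60,"ax": 0,"ay": 0,"az": -1.81},{"tx": 637,"ty": -455,"tz": 60,"ax": 0,"ay": 0,"az": -1.81},{"tx": 637,"ty": -455,"tz": 60,"ax": 0,"ay": 0,"az": -1.81},{"tx": 637,"ty": -455,"tz": 120,"ax": 0,"ay": 0,"az": -1.81},{"tx": 637,"ty": -455,"tz": 120,"ax": 0,"ay": 0,"az": -1.81},{"tx": 637,"ty": -455,"tz": 120,"ax": 0,"ay": 0,"az": -1.81},{"tx": 637,"ty": -455,"tz": 120,"ax": 0,"ay": 0,"az": -1.81}]' --grip 1

```text
t: 2.52
tool_pos: [0.6356, 0.114, 0.1143]
tool_rot: [0.002, 0.482, 0.876, 0.002]
wrist_force: [0.6, 0.7, 0.2]
grip_width: 0.0002
grasp_force: 0.0
```

Run:
```python
from h import *
where(); print(to(-36,-27,52,1.405))
i,d=robot.snapshot("wrist");cv2.imwrite("pics/w2.png",i[:,:,::-1])
```

```text
t 2.525 jig [-34.5 -28.8 114.3] yaw 1.402 F [0.64 0.72 0.16] w 0.0002 tilt [ 0.005  0.001 -1.   ]
(array([ 1.7, -2. , 62.3]), array([ 0.005,  0.002, -0.003]))
```

View pics/w2.png

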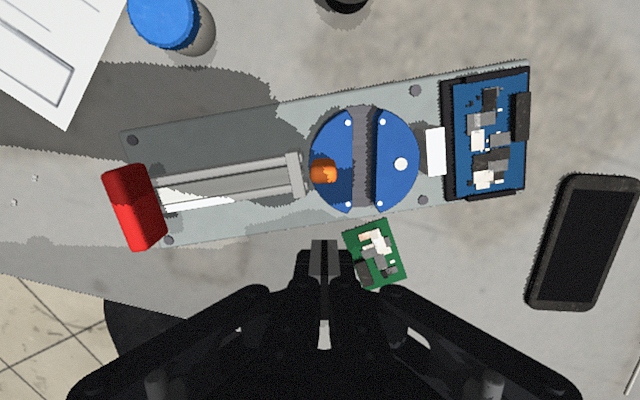

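The wrist view shows the lug at (323,171), the slot vertical in the picture (disc angle about 1.4) and the shut fingertips to the right of the lug at (323,245). That matches the measurement.

Call:
move_arm --commands '[{"tx": 0,"ty": -2,"tz": 40,"ax": 0,"ay": 0,"az": 0},{"tx": 0,"ty": -2,"tz": 62,"ax": 0,"ay": 0,"az": 0},{"tx": 0,"ty": -2,"tz": 62,"ax": 0,"ay": 0,"az": 0},{"tx": 0,"ty": -2,"tz": 62,"ax": 0,"ay": 0,"az": 0}]'

```text
t: 3.08
tool_pos: [0.6336, 0.1135, 0.0513]
tool_rot: [0.001, 0.482, 0.876, 0.001]
wrist_force: [-0.1, -0.3, 0.7]
grip_width: -0.0002
grasp_force: 0.0
```

Run:
```python
from h import *
where()
for t,a in [(-20,1.4)]+[(-17,x) for x in np.arange(1.4,-.01,-.14)]:
    x,y=32*np.array([-np.sin(a),np.cos(a)])+t*np.array([np.cos(a),np.sin(a)])
    v,r=to(x,y,52,a);print(round(a,2),v.round(),r[2].round(2))
```

```text
t 3.075 jig [-36.4 -27.9  51.3] yaw 1.403 F [-0.09 -0.29  0.66] w -0.0002 tilt [ 0.003  0.001 -1.   ]
1.4 [14. -1. -1.] 0.0
1.4 [17. -1. -1.] 0.0
1.26 [21. -3. -1.] 0.14
1.12 [26. -4. -1.] 0.28
0.98 [31. -5. -1.] 0.42
0.84 [36. -5. -1.] 0.56
0.7 [41. -4. -1.] 0.7
0.56 [46. -3. -1.] 0.84
0.42 [51. -1. -1.] 0.98
0.28 [55.  2. -1.] 1.12
0.14 [59.  5. -1.] 1.26
-0.0 [62.  9. -1.] 1.4
```

Call:
move_arm --commands '[{"tx": 8,"ty": -1,"tz": 0,"ax": 0,"ay": 0,"az": 0},{"tx": 14,"ty": -1,"tz": 0,"ax": 0,"ay": 0,"az": 0},{"tx": 17,"ty": -1,"tz": 0,"ax": 0,"ay": 0,"az": 0},{"tx": 21,"ty": -3,"tz": 0,"ax": 0,"ay": 0,"az": 0.14},{"tx": 26,"ty": -4,"tz": 0,"ax": 0,"ay": 0,"az": 0.28},{"tx": 31,"ty": -5,"tz": 0,"ax": 0,"ay": 0,"az": 0.42},{"tx": 36,"ty": -5,"tz": 0,"ax": 0,"ay": 0,"az": 0.56},{"tx": 41,"ty": -4,"tz": 0,"ax": 0,"ay": 0,"az": 0.7},{"tx": 46,"ty": -3,"tz": 0,"ax": 0,"ay": 0,"az": 0.84},{"tx": 51,"ty": -1,"tz": 0,"ax": 0,"ay": 0,"az": 0.98},{"tx": 55,"ty": 2,"tz": 0,"ax": 0,"ay": 0,"az": 1.12},{"tx": 59,"ty": 5,"tz": 0,"ax": 0,"ay": 0,"az": 1.26},{"tx": 59,"ty": 5,"tz": 0,"ax": 0,"ay": 0,"az": 1.26},{"tx": 59,"ty": 5,"tz": 0,"ax": 0,"ay": 0,"az": 1.26}]'

```text
t: 4.82
tool_pos: [0.6044, 0.1656, 0.0491]
tool_rot: [-0.0, 0.905, 0.425, -0.0]
wrist_force: [-1.2, -0.6, -0.3]
grip_width: -0.0
grasp_force: 0.4
```

Run:
```python
from h import *
where();print(to(-17,32,52,0))
i,d=robot.snapshot("wrist");j,_=robot.snapshot("top")
cv2.imwrite("pics/w3.png",np.hstack([i[100:300,150:450,::-1],cv2.resize(j[130:210,270:370,::-1],(250,200),interpolation=cv2.INTER_CUBIC)]))
```

```text
t 4.825 jig [-23.2  30.4  49.1] yaw 0.145 F [-1.15 -0.56 -0.29] w -0.0 tilt [-0.001  0.    -1.   ]
(array([ 6.4, -0.7, -2.9]), array([-0.001,  0.   ,  0.145]))
```

View pics/w3.png

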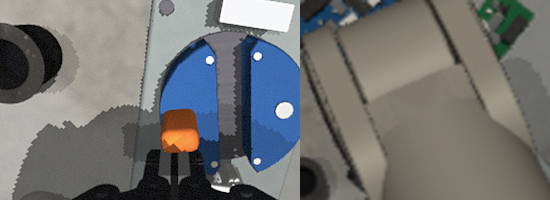

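The lug at (180,130) is ahead of the fingertips at (180,160), and the slot's edges run almost along the tool axis. The disc is therefore at about 0.15 rad, and I push the rest.

Call:
move_arm --commands '[{"tx": 4,"ty": -1,"tz": -2,"ax": 0,"ay": 0,"az": 0.07},{"tx": 8,"ty": -1,"tz": -3,"ax": 0,"ay": 0,"az": 0.145},{"tx": 8,"ty": -1,"tz": -3,"ax": 0,"ay": 0,"az": 0.145},{"tx": 8,"ty": -1,"tz": -3,"ax": 0,"ay": 0,"az": 0.145},{"tx": 8,"ty": -1,"tz": -3,"ax": 0,"ay": 0,"az": 0.145}]'

```text
t: 5.55
tool_pos: [0.6088, 0.1717, 0.052]
tool_rot: [0.0, 0.934, 0.358, -0.001]
wrist_force: [-1.6, -0.5, -0.8]
grip_width: -0.0001
grasp_force: 1.0
```

Run:
```python
from h import *
where();print(to(-205,0,52,0))
i,d=robot.snapshot("wrist")
cv2.imwrite("pics/w4.png",cv2.resize(i[100:300,200:500,::-1],(600,400)))
```

```text
t 5.55 jig [-15.9  32.   52. ] yaw -0.002 F [-1.59 -0.51 -0.83] w -0.0001 tilt [-0.001 -0.    -1.   ]
(array([-189.1,   32.4,    0.2]), array([-0.   ,  0.001, -0.002]))
```

View pics/w4.png

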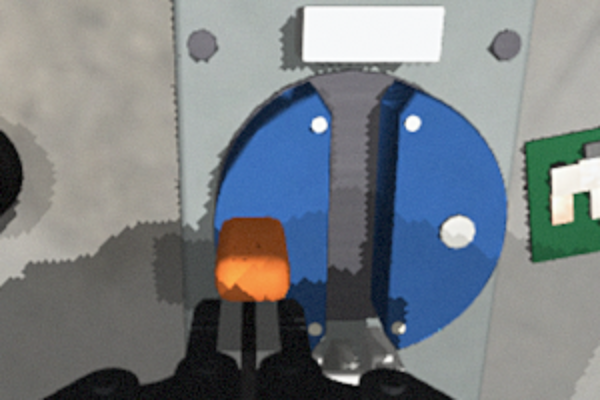

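The slot now runs parallel to the jig (rivets (319,124)/(315,329), bar nose centred at (355,350)), so the disc is aligned. I back off, lift, go behind the plate and come down.

Call:
move_arm --commands '[{"tx": -12,"ty": 0,"tz": 0,"ax": 0,"ay": 0,"az": 0},{"tx": -14,"ty": 0,"tz": -50,"ax": 0,"ay": 0,"az": 0},{"tx": -14,"ty": 0,"tz": -60,"ax": 0,"ay": 0,"az": 0},{"tx": -70,"ty": 10,"tz": -60,"ax": 0,"ay": 0,"az": 0},{"tx": -130,"ty": 22,"tz": -60,"ax": 0,"ay": 0,"az": 0},{"tx": -190,"ty": 32,"tz": -60,"ax": 0,"ay": 0,"az": 0},{"tx": -190,"ty": 32,"tz": -60,"ax": 0,"ay": 0,"az": 0},{"tx": -190,"ty": 32,"tz": -60,"ax": 0,"ay": 0,"az": 0},{"tx": -190,"ty": 32,"tz": -20,"ax": 0,"ay": 0,"az": 0},{"tx": -190,"ty": 32,"tz": 0,"ax": 0,"ay": 0,"az": 0},{"tx": -190,"ty": 32,"tz": 0,"ax": 0,"ay": 0,"az": 0},{"tx": -190,"ty": 32,"tz": 0,"ax": 0,"ay": 0,"az": 0}]'

```text
t: 7.1
tool_pos: [0.4907, 0.0227, 0.0532]
tool_rot: [0.0, 0.934, 0.358, 0.001]
wrist_force: [-0.5, -0.1, -0.0]
grip_width: 0.0002
grasp_force: 0.0
```

Run:
```python
from h import *
where();print(to(-83,0,50,0))
i,d=robot.snapshot("wrist")
cv2.imwrite("pics/w5.png",i[:,:,::-1])
```

```text
t 7.1 jig [-203.3    0.4   53.2] yaw -0.0 F [-0.46 -0.08 -0.04] w 0.0002 tilt [ 0.003  0.001 -1.   ]
(array([120.3,   0.3,   3.5]), array([ 0.001, -0.002, -0.   ]))
```

View pics/w5.png

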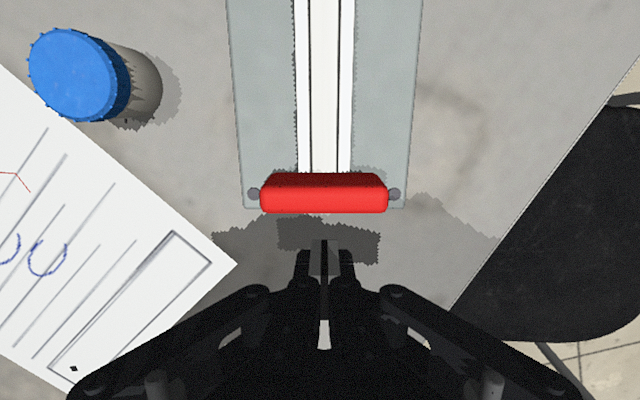

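The plate (rear top edge at row 212, centred at column 324) is straight ahead of the shut fingertips at (324,245). I push along tool +x.

Call:
move_arm --commands '[{"tx": 10,"ty": 0,"tz": 2,"ax": 0,"ay": 0,"az": 0},{"tx": 18,"ty": 0,"tz": 2,"ax": 0,"ay": 0,"az": 0},{"tx": 25,"ty": 0,"tz": 2,"ax": 0,"ay": 0,"az": 0},{"tx": 32,"ty": 0,"tz": 2,"ax": 0,"ay": 0,"az": 0},{"tx": 39,"ty": 0,"tz": 2,"ax": 0,"ay": 0,"az": 0},{"tx": 46,"ty": 0,"tz": 2,"ax": 0,"ay": 0,"az": 0},{"tx": 53,"ty": 0,"tz": 2,"ax": 0,"ay": 0,"az": 0},{"tx": 60,"ty": 0,"tz": 2,"ax": 0,"ay": 0,"az": 0},{"tx": 67,"ty": 0,"tz": 2,"ax": 0,"ay": 0,"az": 0},{"tx": 74,"ty": 0,"tz": 2,"ax": 0,"ay": 0,"az": 0},{"tx": 81,"ty": 0,"tz": 2,"ax": 0,"ay": 0,"az": 0},{"tx": 88,"ty": 0,"tz": 2,"ax": 0,"ay": 0,"az": 0},{"tx": 95,"ty": 0,"tz": 2,"ax": 0,"ay": 0,"az": 0},{"tx": 102,"ty": 0,"tz": 2,"ax": 0,"ay": 0,"az": 0},{"tx": 108,"ty": 0,"tz": 2,"ax": 0,"ay": 0,"az": 0},{"tx": 113,"ty": 0,"tz": 2,"ax": 0,"ay": 0,"az": 0},{"tx": 115,"ty": 0,"tz": 2,"ax": 0,"ay": 0,"az": 0},{"tx": 115,"ty": 0,"tz": 2,"ax": 0,"ay": 0,"az": 0}]'

```text
t: 9.4
tool_pos: [0.5749, 0.0988, 0.0503]
tool_rot: [-0.0, 0.934, 0.357, 0.0]
wrist_force: [-0.5, -0.2, -0.1]
grip_width: -0.0001
grasp_force: 0.3
```

Run:
```python
from h import *
where()
```

```text
t 9.4 jig [-89.8   0.5  50.3] yaw -0.002 F [-0.45 -0.16 -0.1 ] w -0.0001 tilt [ 0.     0.001 -1.   ]
```

Call:
move_arm --commands '[{"tx": 3,"ty": 0,"tz": 0,"ax": 0,"ay": 0,"az": 0},{"tx": 5,"ty": 0,"tz": 0,"ax": 0,"ay": 0,"az": 0},{"tx": 7,"ty": 0,"tz": 0,"ax": 0,"ay": 0,"az": 0},{"tx": 8,"ty": 0,"tz": 0,"ax": 0,"ay": 0,"az": 0},{"tx": 8,"ty": 0,"tz": 0,"ax": 0,"ay": 0,"az": 0},{"tx": 8,"ty": 0,"tz": 0,"ax": 0,"ay": 0,"az": 0}]'

```text
t: 10.15
tool_pos: [0.5806, 0.104, 0.0503]
tool_rot: [-0.0, 0.934, 0.357, 0.0]
wrist_force: [-0.9, 0.1, 0.4]
grip_width: -0.0
grasp_force: 0.6
```

Run:
```python
from h import *
where()
```

```text
t 10.15 jig [-82.1   0.6  50.3] yaw -0.002 F [-0.92  0.11  0.4 ] w -0.0 tilt [ 0.     0.001 -1.   ]
```

Call:
move_arm --commands '[{"tx": 2,"ty": 0,"tz": 0,"ax": 0,"ay": 0,"az": 0},{"tx": 4,"ty": 0,"tz": 0,"ax": 0,"ay": 0,"az": 0},{"tx": 5,"ty": 0,"tz": 0,"ax": 0,"ay": 0,"az": 0},{"tx": 5,"ty": 0,"tz": 0,"ax": 0,"ay": 0,"az": 0}]'

```text
t: 10.65
tool_pos: [0.5813, 0.1042, 0.0499]
tool_rot: [0.001, 0.934, 0.357, -0.004]
wrist_force: [-7.4, -5.4, 6.3]
grip_width: 0.0001
grasp_force: 4.4
```

Run:
```python
from h import *
where()
i,d=robot.snapshot("wrist")
cv2.imwrite("pics/w6.png",i[:,:,::-1])
```

```text
t 10.65 jig [-81.4   0.3  49.9] yaw -0.003 F [-7.42 -5.37  6.33] w 0.0001 tilt [-0.007 -0.004 -1.   ]
```

View pics/w6.png

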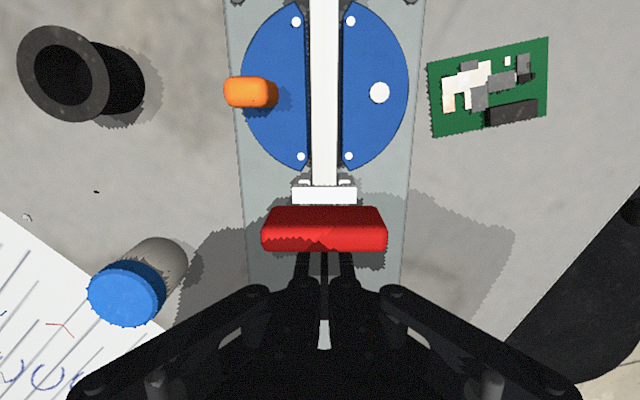

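The bar runs through the slot at (325,90), the plate is at (324,230) right up against the bridge, and the force has risen to about 9 N, so the bar is at its stop. I back off and lift.

Call:
move_arm --commands '[{"tx": -10,"ty": 0,"tz": 0,"ax": 0,"ay": 0,"az": 0},{"tx": -35,"ty": 0,"tz": 0,"ax": 0,"ay": 0,"az": 0},{"tx": -40,"ty": 0,"tz": -50,"ax": 0,"ay": 0,"az": 0},{"tx": -40,"ty": 0,"tz": -90,"ax": 0,"ay": 0,"az": 0},{"tx": -40,"ty": 0,"tz": -90,"ax": 0,"ay": 0,"az": 0},{"tx": -40,"ty": 0,"tz": -90,"ax": 0,"ay": 0,"az": 0},{"tx": -40,"ty": 0,"tz": -90,"ax": 0,"ay": 0,"az": 0}]'

```text
t: 11.58
tool_pos: [0.5537, 0.0801, 0.1387]
tool_rot: [-0.0, 0.934, 0.357, -0.001]
wrist_force: [-0.4, -0.6, 0.7]
grip_width: 0.0001
grasp_force: 0.0
```

Run:
```python
from h import *
where()
i,d=robot.snapshot("wrist")
cv2.imwrite("pics/w7.png",i[:,:,::-1])
s=robot.sense();T=rot(s["tool_rot"])
p=robot.camera_params("wrist");K=p["K"];H=np.array(p["hand_eye"])
m=(i[...,0]>130)&(i[...,1]<60)&(i[...,2]<60)&(d>0)
v,u=np.nonzero(m);z=d[m]
c=np.c_[(u-K[0,2])/K[0,0]*z,(v-K[1,2])/K[1,1]*z,z]@H[:3,:3].T+H[:3,3]
w=JR.inv().apply(T.apply(c)+s["tool_pos"]-O)*1e3
w=w[(w[:,2]>66)&(abs(w[:,1])<40)]
print(len(w),np.percentile(w,[2,50,98],axis=0).round(1))
```

```text
t 11.575 jig [-118.1    0.8  138.7] yaw -0.002 F [-0.45 -0.62  0.65] w 0.0001 tilt [-0.003 -0.    -1.   ]
506 [[-69.6 -27.7  66.9]
 [-65.8   3.5  68.6]
 [-57.4  29.7  70.1]]
```

View pics/w7.png

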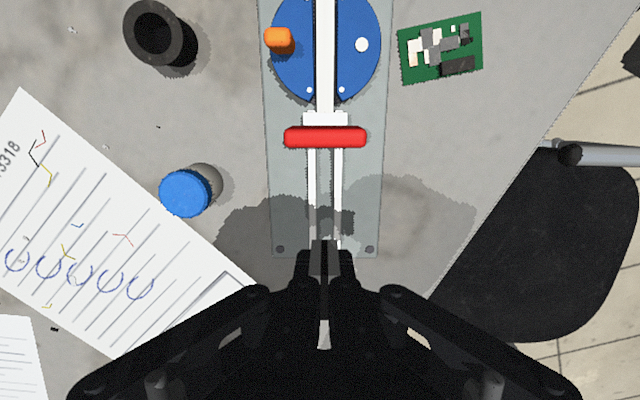

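The plate (325,137) sits against the bridge at jig x −70 to −57, as expected when home. The fingers are clear and the bystanders have not moved.

```bash
python3 -c "
from cell import robot
print(robot.job_done())"
```

```text
the job is handed in; nothing more can be done
None
```

I turned the disc into line, pushed the bar through it to its stop in the keeper, backed the arm clear and handed the job in at about 11.6 s; no verdict was returned.

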